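# Refit a belt sander's idler roller and hold its tension arm down for the belt

### The arm

A 6-joint arm with a two-finger parallel gripper is mounted at the origin on the work surface. World frame = base frame: x ahead of the robot, y to its left, z up, the work surface at z = 0. Lengths are in mm, angles in rad, forces in N, time in s.
With the tool pointing down it reaches from about 275 to 1000 mm from the base axis. Payload 8.4 kg.
Tool frame: the origin (TCP) lies between the finger pads; the fingertips stand 22 mm ahead of it and the grasp point (between the pads) lies 3 mm ahead of it (r.nose_length is the z of the fingertips in the tool frame, in mm); z points along the fingers, y is the line along which they close (so a half turn about z gives the same grasp; the last joint's range is limited). The gripper opens to 85 mm and grips with 20 to 120 N. Pads are 22 mm wide; open, the fingers measure 114 mm over their backs; the gripper's body (76 mm by 85 mm) begins 54 mm behind the grasp point. The pads swing forward as they close: fully open they stand 13 mm farther back than shut.
Start: joints at [-1.318, 0.353, 1.633, -0, 1.155, -0.002], TCP at [157.531, -604.824, 253.281] pointing down, gripper open.
Joint ranges: [-2.63, 2.63], [-0.92, 2.1], [0.06, 2.66], [-1.3, 4.44], [0, 2.69], [-3.02, 3.02]. Speed limits (rad/s): [2.22, 2.22, 2.79, 3.14, 3.14, 3.14].

### API

Orientations are given as [roll, pitch, yaw] about the fixed x, y, z axes, in that order (R = Rz(yaw) Ry(pitch) Rx(roll)).
In Python, from rig import r gives the robot as it stands.
- The arm moves only by the shell command python3 steer.py 'ROWS' [FORCE]. ROWS is rows parted by semicolons, their numbers by spaces, 1 to 5 of them, each of 7 numbers: a rotation vector rx, ry, rz in rad, then dx, dy, dz in mm, then the opening from 0.0 (shut) to 1.0 (fully open); each row shifts and turns the commanded pose from where the row before left it, along the tool's axes as they then stand; what a row does not reach is not made up. A row lasts 1/12 s, in which the tool goes at most 41.7 mm and 0.125 rad, less where a joint would pass 70% of its speed; a pose out of reach is approached as far as the arm can. The fingers move at their own pace and stop on an object; FORCE is the grip in N (left out, the last holds). Time passes only in rows, so rows that do not move let the fingers close. It prints the time, the measured TCP pose, the force, the opening and the grip force at its end.
- r.sense(): the state, without advancing time (a new reading comes with each control period).
- r.grab_frame(name): name is "scene" or "top"; returns the picture (400x640x3 uint8, red, green, blue); there is no depth.
- r.camera_params(name): a dict with "fx", "fy", "cx", "cy" (pixels), "dist_coeffs" ([k1, k2, p1, p2, k3] as OpenCV has them; the pictures are not rectified), "rvec" (rotation vector, rad) and "tvec" (3), from world to camera coordinates, as OpenCV has them. Camera axes: x right, y down, z forward; pixel columns grow to the right and rows downward; lengths in mm; the calibration is good to about 2 mm. A picture is of the moment at which its call begins. camera_params takes no time and is no camera call.
- r.sign_off(): hands the job in; it is judged then, once.
The state is a dict: "clock": time; "qpos": joint angles; "qvel": joint speeds; "joint_efforts": joint torques, N m; "eef_pos": TCP position; "tcp_rot": TCP orientation; "contact_force": force on the tool from outside, world axes, zero at the start; "wrist_torque": the same for the moment, N m; "opening": opening from 0.0 (shut) to 1.0 (fully open); "grasp_force": force on a finger pad.
Only numpy, scipy, OpenCV 4.12 (cv2) and the standard library are available. Lean on these libraries where they do the work, as an engineer would, in place of code of your own. Each camera call takes 0.05 s, during which the arm holds its last target. There are 200 camera calls.

### The job

The belt is off the bench sander. Take the idler roller that stands on end on the bench and lay it on its side in the two V saddles of the sander's sprung tension arm - set it in, don't drop it - and let go of it. Then push the arm down by its pad until the ratchet pawl has clicked in under the tooth, press on clearly past the click so that your hand and not the pawl carries the spring, and finish while still holding it down like that, so that I can slip the new belt over the wheels; leave the other things on the bench alone.

Things in the scene. Friction and masses are not known exactly. Their poses are not given: they have to be found in the camera images.
- sander: Grey bench belt sander, fixed, belt off, base 200 x 410 mm; origin on the bench under it, z up. Wheels turn about x; +x is the open side, away from the robot. Back plate at x -75 to -63 mm, 105 mm high (175 mm for y over 50); motor at x -75 to -210, y 70 to 190, 161 mm high; rubber wheels (52 mm wide) at y 130, top 130 mm, and y -150, top 110 mm. The arm's pivot: y 100, z 150 mm.
- roller: Idler roller, loose, about 0.3 kg, standing on end on the bench, alike at both ends: aluminium barrel 48 mm dia, 52 mm long, with a dark steel bearing collar 24 mm dia, 18 mm long at each end; 88 mm over all. Origin at its centre, z along its axis.
- saddles (a point): Two aluminium V saddles on the tension arm, 150 mm from its pivot. Origin: the roller's centre once its collars rest in the Vs; x is then the roller's axis, z points up out of the Vs (arm raised: leans 0.2 rad to +y). Saddles 8 mm thick, 34 mm either side along x, 60 mm clear between; 90 degree Vs, mouth 50 mm, rims 8 mm above the origin; cross bar 35 mm below.
- push_pad (a point): Black rubber pad to push on, on the robot's side of the tension arm near its end, 44 x 52 mm (x, y), 215 mm from the pivot; origin at the centre of its top face, z out of it (leans with the arm). Pushed down it sinks about 76 mm over the whole swing; takes about 4 N at first with the roller in, 12 N at 0.30 rad.
- tension_arm (a joint): Angle of the sprung tension arm, rad: 0 raised (where its spring keeps it), grows as the pad is pushed down (a turn about the sander's +x), end stop at 0.36. The pawl clicks in at about 0.245; let go after that, the arm springs back only to 0.24, where the pawl holds it.
- pawl (a joint): Angle of the ratchet pawl, a 60 mm steel strut with a thumb tab at the sander's y 165, z 90 to 150 mm, that leans on the tail of the arm, rad: about 0.2 while it rides on the tooth, 0 once it has dropped in under the tooth.
- glue_bottle: Bystander: yellow glue bottle, 60 mm dia, 180 mm high, upright; origin under its foot.
- varnish_tin: Bystander: tin, 84 mm dia, 110 mm high, upright; origin under its foot.
- sanding_block: Bystander: wood and cork sanding block, 65 x 110 x 44 mm; origin under its middle.
- screwdriver: Bystander: screwdriver lying on the bench along its x axis, about 200 mm long; origin under its middle.

How it is judged (in metres and radians):
On the way, in this order (a step that is already met when the one before it is completed fails the run):
1. the roller lies in both saddles and has been let go (distance between roller and saddles below 0.007 m and angle between the z axis of roller and the x axis of saddles, either way round below 0.06 rad and contact force between roller and the fingers below 0.1 N and linear speed of roller below 0.05 m/s), for 0.2 s.
2. the arm is pushed past the click by its pad, with the pawl in under the tooth (value of joint tension_arm above 0.252 rad and value of joint pawl below 0.06 rad and contact force between the fingers and tension_arm above 5 N), for 0.2 s.
At the end, for the whole second after the job is handed in: Roller in both saddles (centre within 7 mm, axis within 0.06 rad), not touched; arm joint above 0.252 rad (click 0.245) and still, pawl in (below 0.06 rad), fingers pressing the pad with more than 5 N; this holds through the last second (all of step 2 and distance between roller and saddles below 0.007 m and angle between the z axis of roller and the x axis of saddles, either way round below 0.06 rad and contact force between roller and the fingers below 0.1 N and contact force between roller and the arm below 0.1 N and velocity of joint tension_arm between -0.05 and 0.05 rad/s); the arm keeps its last pose, push and grip.
It fails at once if the roller is dropped (falls freely, untouched, at more than 0.6 m/s) (linear speed of roller above 0.6 m/s and contact force between roller and the fingers below 0.1 N).
It fails at once if another thing on the bench is moved by more than 30 mm, or the bottle or tin is knocked over (distance of any of glue_bottle, varnish_tin, sanding_block, screwdriver from where it was at the start of the episode above 0.03 m or angle between any of glue_bottle, varnish_tin's own z axis and vertical above 0.35 rad).
It also fails if it takes over 56 s, if anything falls off the work surface, if the arm or the gripper's body presses on something with over 40 N, if the wrist force passes 120 N, or if a joint passes its speed limit or range.

## Working session

There is one attempt and no reset: what is moved stays moved. The work goes in short steps, Python scripts to look and compute and a shell command to move; the robot and the scene stay as the last step left them, time stands still between calls to the robot, and variables do not carry over. Pictures are saved under pics/ and viewed, at most 10 in all, crops included, and the job is handed in when it is done.

```bash
ls; mkdir -p pics
python3 - <<'E'
from rig import r
import cv2
for n in("scene","top"):
    cv2.imwrite(f"pics/{n}0.png",r.grab_frame(n)[:,:,::-1]); 
    p=r.camera_params(n); print(n,p)
print(r.sense())
E
```

```text
pics
rig.py
steer.py
scene {'fx': 365.14864503923604, 'fy': 365.14864503923604, 'cx': 319.7796963931887, 'cy': 195.95602301152422, 'dist_coeffs': array([-0.0419037,  0.       ,  0.       ,  0.       ,  0.       ]), 'rvec': array([ 2.13720957,  1.61929806, -0.46053149]), 'tvec': array([ -84.26923239, -421.05082552, 1416.65017954])}
top {'fx': 496.66674692405246, 'fy': 496.66674692405246, 'cx': 324.2271972885868, 'cy': 205.73689703487543, 'dist_coeffs': array([-0.11732151,  0.        ,  0.        ,  0.        ,  0.        ]), 'rvec': array([ 2.16833186, -2.22309338,  0.05700027]), 'tvec': array([ -69.64119794,  602.43482147, 1545.68950974])}
{'clock': 0.1, 'qpos': array([-1.31840958e+00,  3.53596901e-01,  1.63405608e+00,  3.37578620e-06,
        1.15517879e+00, -2.40424917e-03]), 'qvel': array([ 4.71805941e-04, -7.76727183e-04, -1.26014881e-03,  2.61159928e-05,
       -4.89366489e-04,  8.80812075e-04]), 'joint_efforts': array([ 3.52581756e-04, -6.06356406e+01, -3.42817640e+01,  6.37673406e-05,
        3.91701615e-03, -1.10100925e-05]), 'eef_pos': array([ 157.42751153, -604.44346762,  252.62705454]), 'tcp_rot': array([-3.14035354e+00, -6.06584607e-06,  2.54789631e-01]), 'contact_force': array([-0.29583166, -0.18220199, -0.74667138]), 'wrist_torque': array([-0.01488828,  0.03507963,  0.04103736]), 'grasp_force': 0.0, 'opening': 0.9979529810939711}
```

View pics/scene0.png

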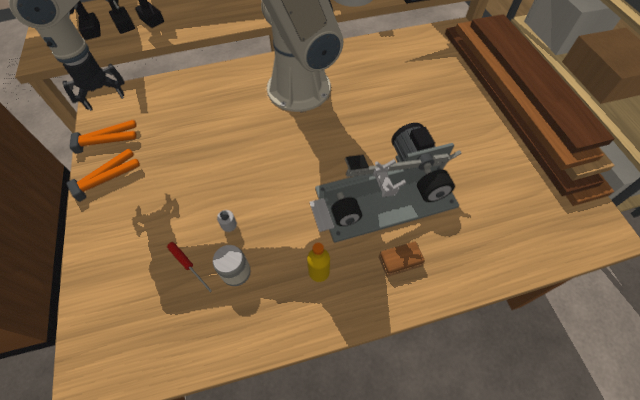

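View pics/top0.png

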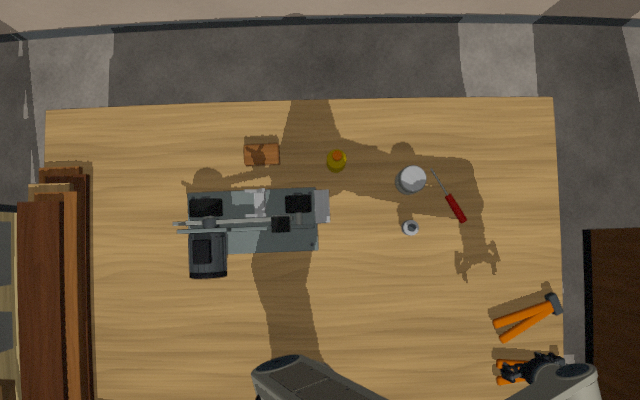

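The scene view shows the roller at about (227,219), the sander around (385,185), the pad at (357,163), and the tin, screwdriver, bottle and block in front. The top view shows the roller at (410,228), the pad at (281,224) and the saddles near (258,202). Next I zoom in on both.

```bash
cat > h.py <<'E'
import numpy as np, cv2
from rig import r
def cam(n):
    p=r.camera_params(n); K=np.array([[p["fx"],0,p["cx"]],[0,p["fy"],p["cy"]],[0,0,1.]])
    return K,np.array(p["dist_coeffs"]),np.array(p["rvec"]),np.array(p["tvec"])
def proj(n,P):
    K,d,rv,t=cam(n); return cv2.projectPoints(np.array(P,float).reshape(-1,1,3),rv,t,K,d)[0].reshape(-1,2)
def ray(n,uv):
    K,d,rv,t=cam(n); R=cv2.Rodrigues(rv)[0]
    u=cv2.undistortPoints(np.array([[uv]],float),K,d).ravel()
    v=R.T@np.array([u[0],u[1],1]); return -R.T@t, v/np.linalg.norm(v)
def onz(n,uv,z):
    c,v=ray(n,uv); return c+v*(z-c[2])/v[2]
def tri(a,b):  # scene px, top px -> point, gap
    c1,v1=ray("scene",a); c2,v2=ray("top",b)
    s=np.linalg.lstsq(np.c_[v1,-v2],c2-c1,rcond=None)[0]
    p,q=c1+v1*s[0],c2+v2*s[1]; return (p+q)/2,np.linalg.norm(p-q)
E
python3 - <<'E'
import cv2
a=cv2.imread("pics/scene0.png"); b=cv2.imread("pics/top0.png")
cv2.imwrite("pics/sc1.png",cv2.resize(a[115:245,305:475],None,fx=4.6,fy=4.6,interpolation=cv2.INTER_CUBIC))
cv2.imwrite("pics/tc1.png",cv2.resize(b[180:285,170:335],None,fx=4.8,fy=4.8,interpolation=cv2.INTER_CUBIC))
E
```

```text
(no output)
```

View pics/sc1.png

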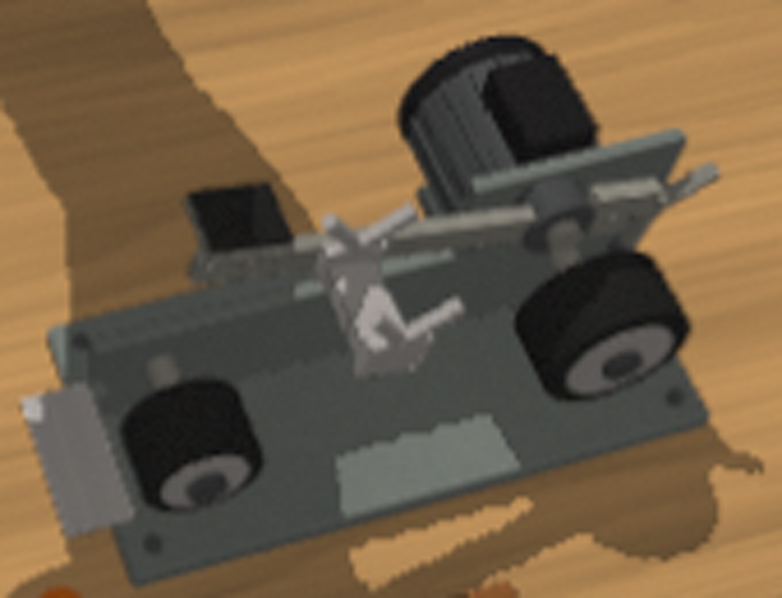

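View pics/tc1.png

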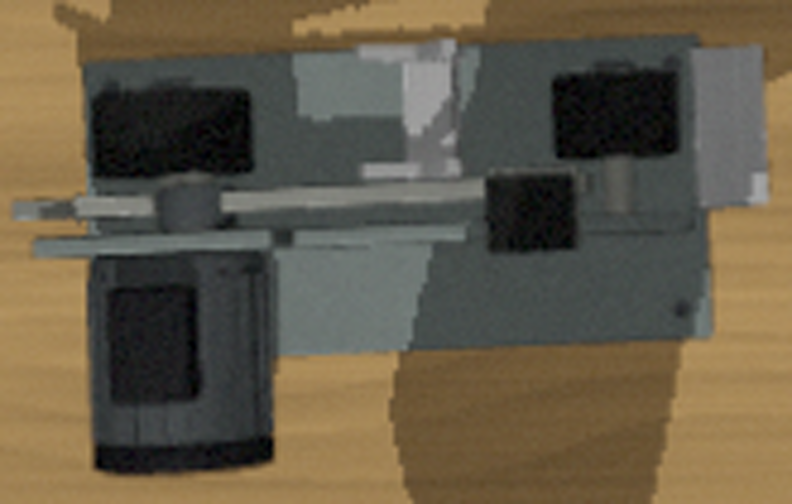

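Zooming in shows the pad quad, both V saddles and the base corners clearly enough to triangulate. Next I measure those and crop the roller.

Run:
```python
from h import *
S=lambda u,v:(u/4.6+305-.39,v/4.6+115-.39); T=lambda u,v:(u/4.8+170-.4,v/4.8+180-.4)
pts=dict(A=((140,583),(697,37)),B=((706,415),(84,62)),C=((55,340),(712,335)),
 p1=((188,193),(490,250)),p2=((268,183),(577,248)),p3=((292,240),(573,172)),p4=((205,252),(487,178)),
 )
pts.update(p1=((188,193),(577,250)),p2=((268,183),(490,251)),p3=((292,240),(487,178)),p4=((205,252),(575,172)))
pts.update(n1=((325,220),(460,165)),n2=((412,212),(362,168)),f2=((462,303),(358,49)),f1=((372,292),(452,45)))
for k,(a,b) in pts.items():
    p,g=tri(S(*a),T(*b)); print(k,p.round(1),round(g,1))
a=cv2.imread("pics/scene0.png")[200:290,195:275]; b=cv2.imread("pics/top0.png")[155:245,385:475]
cv2.imwrite("pics/rol.png",np.hstack([cv2.resize(a,(355,400),interpolation=cv2.INTER_CUBIC),cv2.resize(b,(400,400),interpolation=cv2.INTER_CUBIC)]))
```

```text
A [661.1 -53.    5.7] 6.9
B [653.5 349.7  16.5] 0.6
C [464.6 -57.   -1. ] 8.9
p1 [522.2  13.6 217.1] 4.6
p2 [522.8  63.6 209.4] 3.6
p3 [564.6  64.2 208. ] 2.9
p4 [566.1  11.8 218.6] 0.6
n1 [571.9  77.7 232. ] 4.8
n2 [571.6 134.1 218.3] 1.9
f2 [639.7 135.3 222.5] 3.3
f1 [637.8  77.9 254.2] 3.9
```

View pics/rol.png

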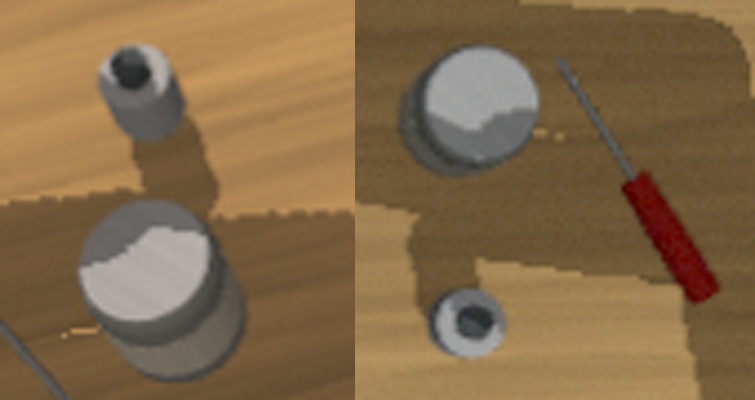

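The crop shows the roller's dark top collar at (131,68) in the scene half and (475,322) in the top half. The tin lies beyond it in +x, and the screwdriver is off to the -y side.

Run:
```python
from h import *
S=lambda u,v:(u/4.6+305-.39,v/4.6+115-.39); T=lambda u,v:(u/4.8+170-.4,v/4.8+180-.4)
print("collar",tri((131/4.44+194.6,66/4.44+199.6),((475-355)/4.44+384.6,322/4.44+154.6)))
for z in(84,88): print(onz("scene",(131/4.44+194.6,66/4.44+199.6),z),onz("top",((475-355)/4.44+384.6,322/4.44+154.6),z))
# barrel silhouette in both views, bright grey pixels near roller
for n,(y0,y1,x0,x1) in dict(scene=(200,238,210,245),top=(215,240,398,422)).items():
    im=cv2.cvtColor(cv2.imread(f"pics/{n}0.png"),cv2.COLOR_BGR2HSV)[y0:y1,x0:x1]
    m=(im[...,1]<60).astype(np.uint8); k,l,st,c=cv2.connectedComponentsWithStats(m)
    i=1+st[1:,4].argmax(); print(n,st[i]+[x0,y0,0,0,0],c[i]+[x0,y0])
for q in[(697,37),(84,62),(712,335)]: print("base",onz("top",T(*q),12).round(1))
for q in[(553,75),(678,70),(553,157),(678,157)]: print("whl-",onz("top",T(*q),108).round(1))
for q in[(92,95),(250,88),(250,177)]: print("whl+",onz("top",T(*q),125).round(1))
for q in[(410,161),(410,178),(410,43),(410,58)]: print("sad",onz("top",T(*q),224).round(1))
for q in[(765,165)]: pass
print("tin",tri(((145-0)/4.44+194.6,272/4.44+199.6),((482-355)/4.44+384.6,103/4.44+154.6)))
# predicted outline of standing roller at guess
```

```text
collar (array([ 526.0997655 , -344.50871682,   79.34467654]), np.float64(4.422986940188294))
[ 529.18578395 -341.54945105   84.        ] [ 526.00692961 -345.93018404   84.        ]
[ 531.57343338 -340.9281275    88.        ] [ 525.99276541 -345.22310041   88.        ]
scene [218 210  18  22 298] [226.57718121 220.30872483]
top [402 220  17  16 217] [409.80645161 227.28571429]
base [659.7 -56.4  12. ]
base [653.7 350.7  12. ]
base [464.  -61.5  12. ]
whl- [629.9  31.4 108. ]
whl- [631.  -45.8 108. ]
whl- [579.2  32.5 108. ]
whl- [577.3 -44.5 108. ]
whl+ [623.6 314.6 125. ]
whl+ [625.4 216.3 125. ]
whl+ [570.9 217.1 125. ]
sad [574.3 104.8 224. ]
sad [564.7 105.  224. ]
sad [641.6 103.6 224. ]
sad [633.  103.8 224. ]
tin (array([ 674.13779256, -352.99748288,   91.72109343]), np.float64(2.811692059942926))
```

```bash
cat >> h.py <<'E'
from scipy.spatial.transform import Rotation as Ro
def pose():
    s=r.sense(); return Ro.from_euler("xyz",s["tcp_rot"]),np.array(s["eef_pos"]),s
def frame(az,tilt,roll=0):
    """tool-down, tool x toward azimuth az, then turned by tilt about tool y; roll about roller axis (world az)"""
    return Ro.from_euler("ZX",[az,np.pi])*Ro.from_euler("y",tilt)
def plan(Rt,pt):
    R,p,s=pose(); rv=(R.inv()*Rt).as_rotvec()
    d=Rt.inv().apply(np.array(pt)-p); n=np.linalg.norm(rv)/.11; m=np.linalg.norm(d)/35
    print("t",round(s["clock"],2),"rot",rv.round(4),"rows>=%.1f"%n,"shift",d.round(1),"rows>=%.1f"%m)
E
python3 - <<'E'
from h import *
print(tri((226.6,220.4),(410,227.4)))
for z in(44,50,60): print(onz("top",(410,227.4),z),onz("scene",(226.6,220.4),z))
print(proj("scene",[(527,-344,88),(527,-344,44)]),proj("top",[(527,-344,88),(527,-344,44)]))
Rt=frame(2.094,1.047); print(Rt.as_matrix().round(2))
plan(Rt,np.array([527,-344,44])-150*Rt.as_matrix()[:,2])
E
```

```text
(array([ 525.52095028, -345.99502138,   41.7631715 ]), np.float64(4.542267426269199))
[ 525.42722609 -347.91036435   44.        ] [ 527.1155508 -343.363385    44.       ]
[ 525.40880773 -346.86969605   50.        ] [ 530.55989343 -342.45906526   50.        ]
[ 525.37811045 -345.13524887   60.        ] [ 536.30046449 -340.95186569   60.        ]
[[222.8131198  213.35656725]
 [226.38044836 220.41866989]] [[411.21206571 226.79785513]
 [408.72789038 226.92478559]]
[[-0.25  0.87 -0.43]
 [ 0.43  0.5   0.75]
 [ 0.87  0.   -0.5 ]]
t 0.1 rot [ 0.9504  0.7238 -1.6483] rows>=18.5 shift [-160.2  450.3  -10.2] rows>=13.7
```

```bash
R5='.0475 .0362 -.0824 0 0 0 1;.0475 .0362 -.0824 0 0 0 1;.0475 .0362 -.0824 0 0 0 1;.0475 .0362 -.0824 0 0 0 1;.0475 .0362 -.0824 0 0 0 1'; :
python3 steer.py '.0475 .0362 -.0824 0 0 0 1;.0475 .0362 -.0824 0 0 0 1;.0475 .0362 -.0824 0 0 0 1;.0475 .0362 -.0824 0 0 0 1;.0475 .0362 -.0824 0 0 0 1'
python3 steer.py '.0475 .0362 -.0824 0 0 0 1;.0475 .0362 -.0824 0 0 0 1;.0475 .0362 -.0824 0 0 0 1;.0475 .0362 -.0824 0 0 0 1;.0475 .0362 -.0824 0 0 0 1'
python3 steer.py '.0475 .0362 -.0824 0 0 0 1;.0475 .0362 -.0824 0 0 0 1;.0475 .0362 -.0824 0 0 0 1;.0475 .0362 -.0824 0 0 0 1;.0475 .0362 -.0824 0 0 0 1'
python3 steer.py '.0475 .0362 -.0824 0 0 0 1;.0475 .0362 -.0824 0 0 0 1;.0475 .0362 -.0824 0 0 0 1;.0475 .0362 -.0824 0 0 0 1;.0475 .0362 -.0824 0 0 0 1'
python3 - <<'E'
from h import *
Rt=frame(2.094,1.047); s=r.sense(); print(s["qpos"].round(2))
plan(Rt,np.array([526,-345.5,44])-150*Rt.as_matrix()[:,2])
E
```

```text
clock: 0.52
eef_pos: [157.3, -604.7, 253.2]
tcp_rot: [-2.943, -0.226, 0.651]
contact_force: [-0.2, 0.1, 0.1]
opening: 1.0
grasp_force: 0.0
clock: 0.93
eef_pos: [157.2, -604.9, 252.9]
tcp_rot: [-2.839, -0.507, 1.028]
contact_force: [-0.5, -0.6, 0.2]
opening: 0.997
grasp_force: 0.0
clock: 1.35
eef_pos: [157.3, -604.9, 252.7]
tcp_rot: [-2.865, -0.803, 1.459]
contact_force: [0.2, -0.6, -0.6]
opening: 0.999
grasp_force: 0.0
clock: 1.77
eef_pos: [157.4, -604.9, 252.5]
tcp_rot: [3.137, -1.049, 2.101]
contact_force: [-0.7, -0.9, -0.1]
opening: 1.001
grasp_force: 0.0
[-1.23  0.92  1.   -0.21  2.25 -1.8 ]
t 1.77 rot [-0.0014 -0.0017  0.0037] rows>=0.0 shift [-160.3  448.9  -10.7] rows>=13.6
```

```bash
python3 steer.py '0 0 0 -10.7 29.9 -.7 1;0 0 0 -10.7 29.9 -.7 1;0 0 0 -10.7 29.9 -.7 1;0 0 0 -10.7 29.9 -.7 1;0 0 0 -10.7 29.9 -.7 1' | sed -n 2,4p
python3 steer.py '0 0 0 -10.7 29.9 -.7 1;0 0 0 -10.7 29.9 -.7 1;0 0 0 -10.7 29.9 -.7 1;0 0 0 -10.7 29.9 -.7 1;0 0 0 -10.7 29.9 -.7 1'| sed -n 2,4p
python3 steer.py '0 0 0 -10.7 29.9 -.7 1;0 0 0 -10.7 29.9 -.7 1;0 0 0 -10.7 29.9 -.7 1;0 0 0 -10.7 29.9 -.7 1;0 0 0 -10.7 29.9 -.7 1'| sed -n 2,4p
python3 - <<'E'
from h import *
Rt=frame(2.094,1.047); s=r.sense(); print(s["qpos"].round(2))
plan(Rt,np.array([526,-345.5,44])-3*Rt.as_matrix()[:,2])
a=r.grab_frame("scene")[180:310,170:340,::-1]; b=r.grab_frame("top")[130:270,340:500,::-1]
cv2.imwrite("pics/pre.png",np.hstack([cv2.resize(a,(400,306)),cv2.resize(b,(350,306))]))
E
```

```text
eef_pos: [303.2, -555.3, 207.8]
tcp_rot: [-3.141, -1.046, 2.093]
contact_force: [0.7, -0.7, 0.2]
eef_pos: [447.6, -506.5, 163.1]
tcp_rot: [-3.141, -1.046, 2.093]
contact_force: [0.0, -0.2, 0.6]
eef_pos: [592.0, -457.7, 118.6]
tcp_rot: [-3.14, -1.046, 2.093]
contact_force: [-0.5, -0.7, -0.3]
[-0.76  1.28  0.53  0.34  2.33 -1.19]
t 3.02 rot [-0.      0.0006 -0.0007] rows>=0.0 shift [  0.5  -1.1 147. ] rows>=4.2
```

View pics/pre.png

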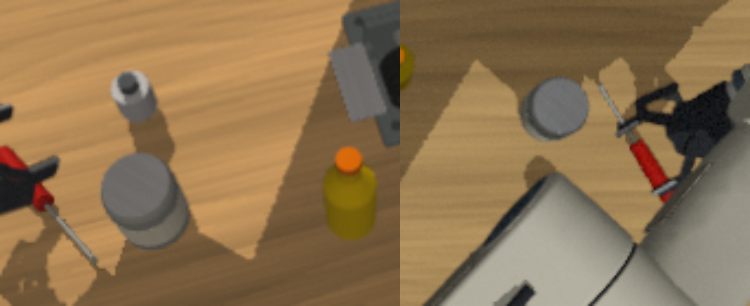

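The pre-grasp view shows the fingers pointing at the roller with about 30 mm to the tin. The screwdriver is well below the hand.

```bash
python3 steer.py '0 0 0 .2 -.2 24 1;0 0 0 .2 -.2 24 1;0 0 0 .1 -.2 24 1;0 0 0 0 -.2 24 1;0 0 0 0 -.3 21 1' 50 
python3 steer.py '0 0 0 0 0 15 1;0 0 0 0 0 15 1;0 0 0 0 0 0 1;0 0 0 0 0 0 .8;0 0 0 0 0 0 .7'
python3 steer.py '0 0 0 0 0 0 .6;0 0 0 0 0 0 .5;0 0 0 0 0 0 .4;0 0 0 0 0 0 .3;0 0 0 0 0 0 .3' 50
python3 - <<'E'
from h import *
Rt=frame(2.094,1.047); s=r.sense(); print(s["qpos"].round(2), s["wrist_torque"])
plan(Rt,np.array([526,-345.5,44])-3*Rt.as_matrix()[:,2])
E
```

```text
clock: 3.53
eef_pos: [537.7, -370.1, 60.5]
tcp_rot: [-3.14, -1.047, 2.092]
contact_force: [-0.1, 0.1, 0.2]
opening: 0.995
grasp_force: 0.0
clock: 3.95
eef_pos: [526.5, -349.5, 46.8]
tcp_rot: [3.142, -1.045, 2.093]
contact_force: [-0.2, -0.3, -1.1]
opening: 0.749
grasp_force: 0.0
clock: 4.37
eef_pos: [526.6, -349.2, 47.0]
tcp_rot: [3.141, -1.045, 2.094]
contact_force: [2.0, -1.8, 5.2]
opening: 0.554
grasp_force: 50.3
[-0.73  1.13  1.04  0.3   1.97 -1.28] [-0.03675159 -0.0037066  -0.06564271]
t 4.37 rot [0.0007 0.0024 0.    ] rows>=0.0 shift [-0.9  1.3  1.6] rows>=0.1
```

```bash
python3 steer.py '0 0 0 8.66 0 -5 .3;0 0 0 17.3 0 -10 .3;0 0 0 21.65 0 -12.5 .3;0 0 0 21.65 0 -12.5 .3;0 0 0 21.65 0 -12.5 .3' 
python3 steer.py '0 0 0 26 0 -15 .3;0 0 0 26 0 -15 .3;0 0 0 26 0 -15 .3;0 0 0 26 0 -15 .3;0 0 0 21.65 0 -12.5 .3'
python3 - <<'E'
from h import *
print(r.sense()["qpos"].round(2))
Rt=frame(np.pi+.02,-.524); print(Rt.as_matrix().round(2))
plan(Rt,np.array([603.5,105,219+80])-3*Rt.as_matrix()[:,2])
E
```

```text
clock: 4.78
eef_pos: [526.0, -348.5, 153.4]
tcp_rot: [-3.141, -1.045, 2.093]
contact_force: [0.5, 0.1, -3.4]
opening: 0.548
grasp_force: 51.1
clock: 5.2
eef_pos: [525.9, -348.2, 300.1]
tcp_rot: [3.141, -1.043, 2.094]
contact_force: [0.8, 0.2, -2.9]
opening: 0.547
grasp_force: 51.1
[-0.73  0.86  1.01  0.36  2.26 -1.17]
[[-0.87 -0.02  0.5 ]
 [-0.02  1.    0.01]
 [-0.5   0.   -0.87]]
t 5.2 rot [ 0.3019 -1.4031 -1.1355] rows>=16.6 shift [-74.5 451.6  41.3] rows>=13.1
```

```bash
python3 steer.py '.0151 -.0702 -.0568 0 0 0 .3;.0151 -.0702 -.0568 0 0 0 .3;.0151 -.0702 -.0568 0 0 0 .3;.0151 -.0702 -.0568 0 0 0 .3;.0151 -.0702 -.0568 0 0 0 .3' | sed -n 2,6p
python3 steer.py '.0151 -.0702 -.0568 0 0 0 .3;.0151 -.0702 -.0568 0 0 0 .3;.0151 -.0702 -.0568 0 0 0 .3;.0151 -.0702 -.0568 0 0 0 .3;.0151 -.0702 -.0568 0 0 0 .3'| sed -n 2,6p
python3 steer.py '.0151 -.0702 -.0568 0 0 0 .3;.0151 -.0702 -.0568 0 0 0 .3;.0151 -.0702 -.0568 0 0 0 .3;.0151 -.0702 -.0568 0 0 0 .3;.0151 -.0702 -.0568 0 0 0 .3'| sed -n 2,6p
python3 steer.py '.0151 -.0702 -.0568 0 0 0 .3;.0151 -.0702 -.0568 0 0 0 .3;.0151 -.0702 -.0568 0 0 0 .3;.0151 -.0702 -.0568 0 0 0 .3;.0151 -.0702 -.0568 0 0 0 .3'| sed -n 2,6p
python3 - <<'E'
from h import *
print(r.sense()["qpos"].round(2))
Rt=frame(np.pi+.02,-.524)
plan(Rt,np.array([603.5,105,219+80])-3*Rt.as_matrix()[:,2])
E
```

```text
eef_pos: [525.9, -348.1, 297.7]
tcp_rot: [2.931, -0.656, 2.468]
contact_force: [-0.0, 0.4, -3.4]
opening: 0.551
grasp_force: 51.1
eef_pos: [525.7, -347.8, 297.9]
tcp_rot: [2.909, -0.25, 2.689]
contact_force: [0.4, -0.6, -3.8]
opening: 0.551
grasp_force: 51.1
eef_pos: [525.4, -347.5, 297.8]
tcp_rot: [2.975, 0.151, 2.897]
contact_force: [0.2, 0.8, -3.1]
opening: 0.548
grasp_force: 51.1
eef_pos: [525.2, -347.3, 297.6]
tcp_rot: [-3.14, 0.526, -3.118]
contact_force: [1.3, 0.4, -2.9]
opening: 0.549
grasp_force: 51.1
[-0.77  0.17  1.88  0.53  0.78 -2.69]
t 6.87 rot [0.0001 0.0024 0.0027] rows>=0.0 shift [-76.3 450.6  39.5] rows>=13.1
```

```bash
python3 steer.py '0 0 0 -5.1 30 2.6 .3;0 0 0 -5.1 30 2.6 .3;0 0 0 -5.1 30 2.6 .3;0 0 0 -5.1 30 2.6 .3;0 0 0 -5.1 30 2.6 .3' | sed -n 2,4p
python3 steer.py '0 0 0 -5.1 30 2.6 .3;0 0 0 -5.1 30 2.6 .3;0 0 0 -5.1 30 2.6 .3;0 0 0 -5.1 30 2.6 .3;0 0 0 -5.1 30 2.6 .3'| sed -n 2,4p
python3 steer.py '0 0 0 -5.1 30 2.6 .3;0 0 0 -5.1 30 2.6 .3;0 0 0 -5.1 30 2.6 .3;0 0 0 -5.1 30 2.6 .3;0 0 0 -5.1 30 2.6 .3'| sed -n 2,4p
python3 - <<'E'
from h import *
print(r.sense()["qpos"].round(2))
Rt=frame(np.pi+.02,-.524)
plan(Rt,np.array([603.5,105,219+80])-3*Rt.as_matrix()[:,2])
a=r.grab_frame("scene")[:,:,::-1]; b=r.grab_frame("top")[:,:,::-1]
cv2.imwrite("pics/sc2f.png",a);cv2.imwrite("pics/tp2f.png",b)
a=a[105:235,330:460]; b=b[170:270,210:310]
cv2.imwrite("pics/hov.png",np.hstack([cv2.resize(x,(400,400),interpolation=cv2.INTER_CUBIC) for x in(a,b)]))
E
```

```text
eef_pos: [550.4, -195.7, 298.6]
tcp_rot: [3.139, 0.523, -3.123]
contact_force: [0.4, 0.3, -3.8]
eef_pos: [575.9, -45.4, 300.3]
tcp_rot: [3.139, 0.523, -3.123]
contact_force: [0.5, -0.1, -3.9]
eef_pos: [601.5, 104.6, 302.0]
tcp_rot: [3.14, 0.523, -3.123]
contact_force: [0.5, 0.1, -3.8]
[ 0.22  0.07  1.98 -0.18  0.58 -1.24]
t 8.12 rot [ 0.0007 -0.0015 -0.0013] rows>=0.0 shift [-0.3  0.4  0.6] rows>=0.0
```

View pics/hov.png

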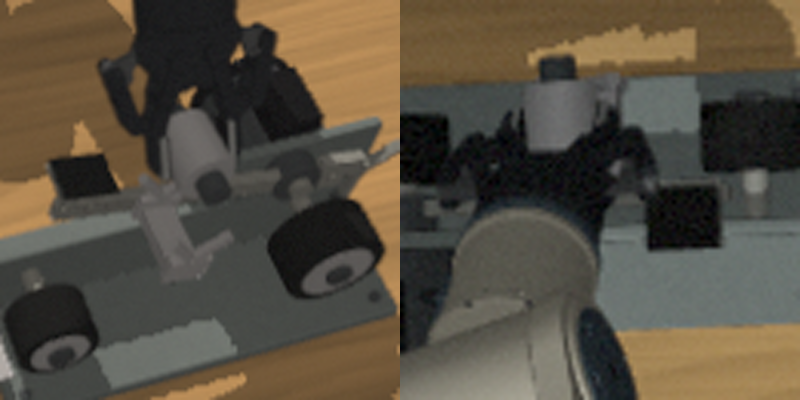

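The hover view shows the roller lying level along the sander's x above the saddles. Its far collar end is at (210,187) in the scene half and (557,57) in the top half. The barrel's far edge is at v≈81 in the top half.

Run:
```python
from h import *
k=400/130
for q in[(210,187),(213,189)]:
    c,v=ray("scene",(330+q[0]/k-.35,105+q[1]/k-.35)); t=(105.5-c[1])/v[1]; print("scene collar end at y=105.5",(c+v*t).round(1))
T=lambda u,v:(210+(u-400)/4-.4,170+v/4-.4)
print("collar end",[onz("top",T(557,57),z).round(1) for z in(295,308)])
print("barrel end",[onz("top",T(559,81),z).round(1) for z in(299,322)])
print("barrel sides",[onz("top",T(u,110),299).round(1) for u in(526,594)])
print("cam",ray("top",(1,1))[0].round(0), ray("scene",(1,1))[0].round(0))
# saddle-end reference in scene: far tips and top
R,p,s=pose(); print(p, (p+3*R.as_matrix()[:,2]).round(1))
```

```text
scene collar end at y=105.5 [636.6 105.5 295. ]
scene collar end at y=105.5 [641.2 105.5 298.5]
collar end [array([647.9, 109.7, 295. ]), array([646.6, 107.8, 308. ])]
barrel end [array([631.9, 108.1, 299. ]), array([629.9, 104.6, 322. ])]
barrel sides [array([613.7, 129.8, 299. ]), array([612.5,  85.7, 299. ])]
cam [ 521.  -82. 1574.] [1075. -200.  998.]
[602.33767728 106.95154347 302.32032972] [603.8 107.  299.7]
```

```bash
python3 steer.py '0 0 0 6 -.3 10.4 .3;0 0 0 6 -.3 10.4 .3;0 0 0 6 -.3 10.4 .3;0 0 0 6 -.3 10.4 .3;0 0 0 4 0 6.9 .3'
python3 steer.py '0 0 0 0 0 0 .3;0 0 0 0 0 0 .3'
python3 - <<'E'
from h import *
R,p,s=pose();print(p, (p+3*R.as_matrix()[:,2]).round(1))
a=r.grab_frame("scene")[:,:,::-1]; b=r.grab_frame("top")[:,:,::-1]
a=a[125:235,345:455]; b=b[170:250,220:300]
cv2.imwrite("pics/hov2.png",np.hstack([cv2.resize(x,(400,400),interpolation=cv2.INTER_CUBIC) for x in(a,b)]))
E
```

```text
clock: 8.63
eef_pos: [601.2, 101.4, 244.4]
tcp_rot: [3.141, 0.521, -3.123]
contact_force: [-0.1, 0.0, -3.6]
opening: 0.55
grasp_force: 52.0
clock: 8.8
eef_pos: [602.3, 101.8, 245.4]
tcp_rot: [3.14, 0.522, -3.123]
contact_force: [0.0, 0.2, -3.9]
opening: 0.547
grasp_force: 52.0
[602.26488861 101.80312943 245.42870264] [603.8 101.8 242.8]
```

View pics/hov2.png

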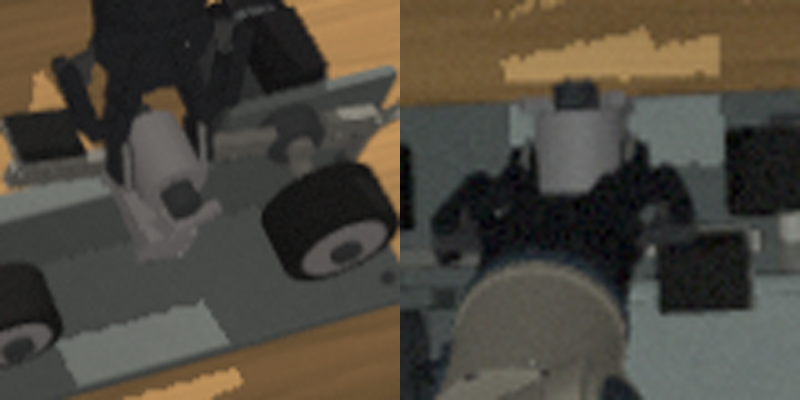

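Run:
```python
from h import *
f=lambda P:[((u-220+.4)*5+400,(v-170+.4)*5) for u,v in proj("top",P)]
g=lambda P:[((u-345+.36)*400/110,(v-125+.36)*400/110) for u,v in proj("scene",P)]
P=[(629.8,101.8,266.8),(647.8,101.8,254.8),(647.8,101.8,242.8),(641.5,78,232),(641.5,134,220)]
for p,a,b in zip(P,f(P),g(P)): print(p,np.round(a),np.round(b))
```

```text
(629.8, 101.8, 266.8) [570. 110.] [177. 166.]
(647.8, 101.8, 254.8) [572.  78.] [184. 198.]
(647.8, 101.8, 242.8) [575.  80.] [182. 207.]
(641.5, 78, 232) [622.  92.] [143. 217.]
(641.5, 134, 220) [523.  97.] [216. 207.]
```

The second hover view shows the collar midway between the far saddle's tips at (525,100) and (625,100). The barrel edge (v≈107) and collar end (v≈81) agree with the predictions of 110 and 78. I'll correct y by 2.5 mm and lower gently.

```bash
python3 steer.py '0 0 0 1.5 1 2.6 .3;0 0 0 1.5 1 2.6 .3;0 0 0 1.5 .5 2.6 .3;0 0 0 1.5 0 2.6 .3;0 0 0 0 0 0 .3' | sed -n 2,4p
python3 steer.py '0 0 0 1 0 1.7 .3;0 0 0 1 0 1.7 .3;0 0 0 0 0 0 .3'| sed -n 2,4p
python3 steer.py '0 0 0 .7 0 1.3 .3;0 0 0 0 0 0 .3'| sed -n 2,4p
python3 steer.py '0 0 0 .7 0 1.3 .3;0 0 0 0 0 0 .3'| sed -n 2,4p
```

```text
eef_pos: [602.3, 104.8, 232.5]
tcp_rot: [3.14, 0.522, -3.122]
contact_force: [-0.2, 0.0, -3.2]
eef_pos: [603.4, 105.3, 230.0]
tcp_rot: [3.139, 0.525, -3.123]
contact_force: [-1.8, 5.6, 2.5]
eef_pos: [603.6, 105.2, 228.7]
tcp_rot: [3.139, 0.526, -3.122]
contact_force: [1.2, 4.7, 3.2]
eef_pos: [603.5, 105.1, 227.1]
tcp_rot: [3.14, 0.525, -3.122]
contact_force: [1.4, 5.0, 3.6]
```

```bash
python3 steer.py '0 0 0 0 1.5 0 .3;0 0 0 0 0 0 .3;0 0 0 0 0 0 .3' | sed -n 2,4p
python3 steer.py '0 0 0 0 1.5 0 .3;0 0 0 0 0 0 .3;0 0 0 0 0 0 .3' | sed -n 2,4p
python3 steer.py '0 0 0 0 1.5 0 .3;0 0 0 0 0 0 .3;0 0 0 0 0 0 .3' | sed -n 2,4p
python3 -c "
from h import *
print(r.sense()['wrist_torque'])"
```

```text
eef_pos: [603.1, 106.6, 226.8]
tcp_rot: [3.14, 0.524, -3.122]
contact_force: [1.7, 5.8, 2.7]
eef_pos: [602.7, 108.0, 226.4]
tcp_rot: [3.14, 0.523, -3.122]
contact_force: [1.6, 5.4, 0.7]
eef_pos: [602.0, 108.9, 225.7]
tcp_rot: [3.141, 0.522, -3.122]
contact_force: [-0.3, 1.5, -1.3]
[0.23588989 0.41685921 0.12595487]
```

```bash
python3 steer.py '0 0 0 0 1 0 .3;0 0 0 0 0 0 .3;0 0 0 0 0 0 .3' | sed -n 2,4p
python3 steer.py '0 0 0 .5 0 .9 .3;0 0 0 0 0 0 .3;0 0 0 0 0 0 .3' | sed -n 2,4p
python3 steer.py '0 0 0 .5 0 .9 .3;0 0 0 0 0 0 .3;0 0 0 0 0 0 .3' | sed -n 2,4p
python3 steer.py '0 0 0 .5 0 .9 .3;0 0 0 0 0 0 .3;0 0 0 0 0 0 .3' | sed -n 2,4p
python3 steer.py '0 0 0 .5 0 .9 .3;0 0 0 0 0 0 .3;0 0 0 0 0 0 .3' | sed -n 2,4p
```

```text
eef_pos: [602.1, 109.8, 225.9]
tcp_rot: [3.141, 0.522, -3.122]
contact_force: [-0.7, -3.3, -1.8]
eef_pos: [602.5, 109.9, 225.4]
tcp_rot: [3.141, 0.523, -3.122]
contact_force: [-3.5, -3.0, 1.3]
eef_pos: [602.7, 110.0, 225.0]
tcp_rot: [3.14, 0.524, -3.123]
contact_force: [-7.3, -5.0, 8.2]
eef_pos: [602.8, 109.7, 224.2]
tcp_rot: [3.141, 0.524, -3.123]
contact_force: [-7.9, -7.2, 9.5]
eef_pos: [602.8, 109.4, 223.3]
tcp_rot: [3.141, 0.524, -3.123]
contact_force: [-8.9, -9.5, 10.7]
```

```bash
python3 steer.py '0 0 0 -.75 0 -1.3 .3;0 0 0 0 -.5 0 .3;0 0 0 0 0 0 .3' | sed -n 2,4p
python3 steer.py '0 0 0 .87 0 -.5 .3;0 0 0 0 0 0 .3;0 0 0 0 0 0 .3' | sed -n 2,4p
python3 steer.py '0 0 0 .87 0 -.5 .3;0 0 0 0 0 0 .3;0 0 0 0 0 0 .3' | sed -n 2,4p
python3 -c "
from h import *
print(r.sense()['wrist_torque'])
a=r.grab_frame('scene')[:,:,::-1]; b=r.grab_frame('top')[:,:,::-1]
a=a[135:225,355:445]; b=b[175:235,220:280]
cv2.imwrite('pics/seat.png',np.hstack([cv2.resize(x,(400,400),interpolation=cv2.INTER_CUBIC) for x in(a,b)]))"
```

```text
eef_pos: [603.0, 109.7, 224.8]
tcp_rot: [3.139, 0.525, -3.123]
contact_force: [-6.6, -3.1, 7.4]
eef_pos: [602.8, 109.9, 225.1]
tcp_rot: [3.139, 0.526, -3.123]
contact_force: [-0.5, -3.0, 6.7]
eef_pos: [602.1, 110.0, 225.1]
tcp_rot: [3.139, 0.527, -3.122]
contact_force: [3.1, -3.1, 6.3]
[-0.40409837 -0.82285486 -0.3958642 ]
```

View pics/seat.png

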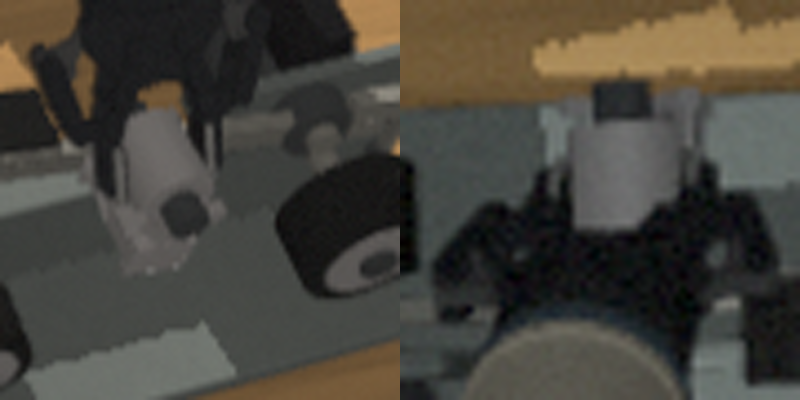

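The seat view shows the far collar down between the saddle tips and the barrel inside the far saddle, with about 10 N of support. Releasing now.

```bash
python3 steer.py '0 0 0 -.4 0 .2 .5;0 0 0 0 0 0 .58;0 0 0 0 0 0 .61;0 0 0 0 0 0 .64;0 0 0 0 0 0 .67'
python3 steer.py '0 0 0 0 0 0 .72;0 0 0 0 0 0 .76;0 0 0 0 0 0 .8;0 0 0 0 0 0 .8;0 0 0 0 0 0 .8'
python3 -c "
from h import *
a=r.grab_frame('scene')[:,:,::-1]; b=r.grab_frame('top')[:,:,::-1]
a=a[135:225,355:445]; b=b[175:235,220:280]
cv2.imwrite('pics/rel.png',np.hstack([cv2.resize(x,(400,400),interpolation=cv2.INTER_CUBIC) for x in(a,b)]))"
```

```text
clock: 13.17
eef_pos: [600.7, 109.8, 223.3]
tcp_rot: [3.14, 0.522, -3.122]
contact_force: [-0.4, 0.2, -0.1]
opening: 0.673
grasp_force: 0.0
clock: 13.58
eef_pos: [601.2, 109.7, 223.9]
tcp_rot: [3.14, 0.523, -3.122]
contact_force: [-0.4, 0.3, -0.6]
opening: 0.799
grasp_force: 0.0
```

View pics/rel.png

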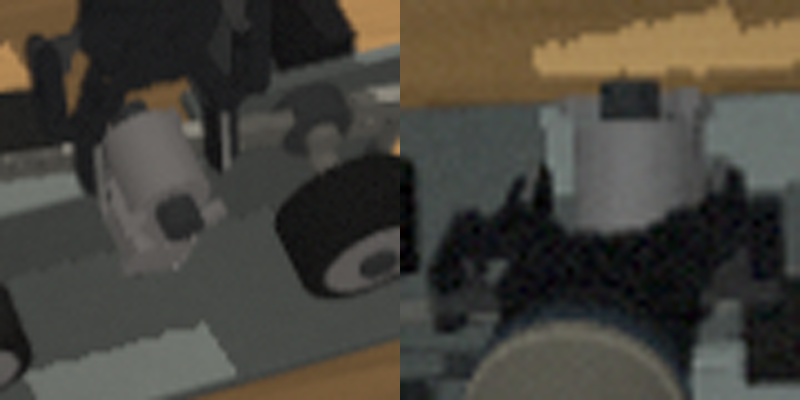

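The release view shows the roller centred between the saddle tips and clear of both fingers. Grip and contact forces are zero. Retreating along the tool axis, then turning it vertical.

```bash
python3 steer.py '0 0 0 0 -.8 -6 .8;0 0 0 0 0 -12 .8;0 0 0 0 0 -25 .8;0 0 0 0 0 -28 .8;0 0 0 0 0 -28 .8' | sed -n 2,5p
python3 steer.py '0 0 0 0 0 -25 .8;0 .105 0 0 0 0 .5;0 .105 0 0 0 0 .3;0 .105 0 0 0 0 0;0 .105 0 0 0 0 0'| sed -n 2,5p
python3 steer.py '0 .104 0 0 0 0 0;0 0 0 0 0 0 0'
python3 - <<'E'
from h import *
Rt=frame(np.pi+.02,0); plan(Rt,[544,38,275]); print(r.sense()["qpos"].round(2))
im=r.grab_frame("top")[:,:,::-1]; cv2.imwrite("pics/top3.png",im)
hsv=cv2.cvtColor(im,cv2.COLOR_BGR2HSV)
# columns/rows profile around roller: grey levels
g=cv2.cvtColor(im,cv2.COLOR_BGR2GRAY); print(g[182:216:1,236:276:2])
c=proj("top",[(603.5,108,246),(577.5,108,246),(629.5,108,246),(647.5,108,222),(559.5,108,222)]); print(c.round(1))
E
```

```text
eef_pos: [550.5, 107.7, 311.0]
tcp_rot: [3.14, 0.523, -3.122]
contact_force: [0.6, 0.2, -0.5]
opening: 0.8
eef_pos: [538.7, 108.0, 334.0]
tcp_rot: [3.138, 0.101, -3.121]
contact_force: [0.9, 1.3, 0.2]
opening: 0.232
clock: 14.68
eef_pos: [540.8, 107.8, 332.1]
tcp_rot: [3.14, -0.004, -3.122]
contact_force: [-0.6, -0.3, 0.1]
opening: 0.004
grasp_force: 0.0
t 14.68 rot [ 0.002  -0.0043  0.    ] rows>=0.0 shift [ -1.8 -69.8  57.1] rows>=2.6
[ 0.19  0.17  1.7   0.    1.28 -1.4 ]
[[ 89  90  87 137 122 137 136 135 134 134 133 136 134 133 132 132 133 134
  133 132]
 [ 89  88  91 135 136 137 138 137 137 139 137 136 136 136 135 135 132 131
  132 133]
 [ 90  91  91 136 138 138 135 137 138 135 136 138 139 135 138 135 135 135
  135 132]
 [ 86  85  90 137 136 135 136 135 134 136 136 138 105 108 136 105 105 105
  105 103]
 [ 90  88  90 107 106 103 105 105  90  94  91 101  87  86 104  83  85  84
   83  80]
 [ 87  91  86  86  84  85  84  57  48  48  50  56  84  81  84  81  80  77
   79  77]
 [ 80  84  84  79  83  85  85  27  35  43  35  43  82  92  92  80  73  68
   70  68]
 [ 80  83  85  84  82  86 
[... 1645 characters left out ...]
7  91  72  69  71
   75  70]
 [136 135  56 142 145 143 143 119 112  38  26  67  86  75  81  70  68  74
   70  72]
 [137 138  63 142 144 141 142 130 122  32  26  58  87  77  80  71  68  69
   67  73]
 [140 141  81 141 145 142 143 133 130  32  30  43  83  74  82  66  67  68
   71  67]
 [143 147 100 143 143 140 142 138 137  36  27  35  82  89  88  68  71  70
   70  72]
 [145 151 131 144 145 145 143 140 144  47  25  22  90  88  92  66  65  72
   69  69]
 [149 150 130 145 142 142 142 141 136  53  31  17  84  83  93  80  70  69
   74  69]
 [151 152 136 144 142 145 141 143 119  67  30  13  80  85  95  84  74  65
   93  87]]
[[252.5 202. ]
 [252.7 211.7]
 [252.3 192.4]
 [253.5 186.5]
 [254.1 218.6]]
```

The roller's collar and barrel edges sit within 1 px of the seated prediction, so I move on to the pad.

```bash
python3 steer.py '0 0 0 -.5 -17.5 10 0;0 0 0 -.5 -17.5 15 0;0 0 0 -.5 -17.5 15 0;0 0 0 -.3 -17.3 15 0;0 0 0 0 0 0 0' | sed -n 2,4p
python3 steer.py '0 0 0 0 0 10 0;0 0 0 0 0 10 0;0 0 0 0 0 6 0;0 0 0 0 0 0 0;0 0 0 0 0 0 0' | sed -n 2,4p
python3 steer.py '0 0 0 0 0 3 0;0 0 0 0 0 3 0;0 0 0 0 0 0 0' | sed -n 2,4p
python3 steer.py '0 0 0 0 0 3 0;0 0 0 0 0 3 0;0 0 0 0 0 0 0' | sed -n 2,4p
```

```text
eef_pos: [540.0, 35.7, 274.0]
tcp_rot: [-3.141, -0.001, -3.122]
contact_force: [-1.0, 0.3, 0.4]
eef_pos: [542.2, 38.5, 250.0]
tcp_rot: [3.14, -0.001, -3.121]
contact_force: [-0.2, -0.7, 1.1]
eef_pos: [542.3, 38.1, 243.8]
tcp_rot: [3.14, -0.001, -3.121]
contact_force: [0.3, 0.1, 0.3]
eef_pos: [542.7, 37.8, 238.1]
tcp_rot: [3.141, 0.0, -3.122]
contact_force: [1.2, -0.4, 4.2]
```

```bash
python3 steer.py '0 0 0 0 -2.5 8 0;0 0 0 0 -2 8 0;0 0 0 0 -1.5 8 0;0 0 0 0 -1 8 0;0 0 0 0 0 0 0' | sed -n 2,4p
python3 steer.py '0 0 0 0 -1 6 0;0 0 0 0 -.5 6 0;0 0 0 0 0 0 0' | sed -n 2,4p
python3 steer.py '0 0 0 0 0 3 0;0 0 0 0 0 3 0;0 0 0 0 0 0 0' | sed -n 2,4p
python3 steer.py '0 0 0 0 0 3 0;0 0 0 0 0 3 0;0 0 0 0 0 0 0' | sed -n 2,4p
```

```text
eef_pos: [543.0, 30.5, 205.8]
tcp_rot: [3.141, 0.0, -3.122]
contact_force: [-1.0, -2.6, 7.1]
eef_pos: [543.1, 29.1, 194.3]
tcp_rot: [3.141, 0.001, -3.122]
contact_force: [-1.3, -1.9, 9.5]
eef_pos: [543.2, 28.7, 188.8]
tcp_rot: [3.142, 0.001, -3.121]
contact_force: [-1.6, -4.6, 10.5]
eef_pos: [543.2, 28.4, 182.9]
tcp_rot: [-3.141, 0.001, -3.121]
contact_force: [-2.6, -5.4, 11.4]
```

```bash
python3 steer.py '0 0 0 0 0 2 0;0 0 0 0 0 2 0;0 0 0 0 0 2 0;0 0 0 0 0 0 0;0 0 0 0 0 0 0' | sed -n 1,4p
python3 steer.py '0 0 0 0 0 0 0;0 0 0 0 0 0 0;0 0 0 0 0 0 0' | sed -n 1,4p
python3 - <<'E'
from h import *
R,p,s=pose(); print(p,s["contact_force"],s["clock"])
P0=np.array([(647,106,223.)]); piv=np.array([0,247,150.])
before=cv2.imread("pics/top3.png")
for n in("scene","top"):
    im=np.ascontiguousarray(r.grab_frame(n)[:,:,::-1]); cv2.imwrite(f"pics/{n}4.png",im)
    for th in(.22,.25,.28,.30,.33): print(n,th,proj(n,Ro.from_rotvec([th,0,0]).apply(P0-piv)+piv).round(1))
    u,v=proj(n,Ro.from_rotvec([.29,0,0]).apply(P0-piv)+piv)[0].astype(int)
    g=cv2.cvtColor(im,cv2.COLOR_BGR2GRAY); print(u-12,v-10); print(g[v-10:v+11,u-12:u+13])
E
```

```text
clock: 17.65
eef_pos: [543.2, 28.3, 177.3]
tcp_rot: [-3.141, 0.001, -3.121]
contact_force: [-1.8, -7.2, 11.3]
clock: 17.9
eef_pos: [543.2, 28.3, 177.4]
tcp_rot: [-3.141, 0.001, -3.121]
contact_force: [-2.0, -7.3, 12.1]
[543.22153502  28.30178262 177.37250137] [-2.04111609 -7.26562459 12.09190092] 17.9
scene 0.22 [[388.1 193.2]]
scene 0.25 [[387.4 194.3]]
scene 0.28 [[386.8 195.3]]
scene 0.3 [[386.4 196. ]]
scene 0.33 [[385.9 196.9]]
374 185
[[ 74  81  88  91 117 127 152 163 168 171 173 174 171 166 153 139 131 125
  121 104  72  63  60  63  61]
 [ 72  79  85  91  94  97 145 160 166 169 172 157 149 136 121 108 103 102
  102 102  74  62  63  64  67]
 [ 71  76  84  89  92  97 142 157 164 151 139 118 108  92  89  89  89  89
   88  87  81  69  69  69  72]
 [ 68  74  79  85  90  95 121 131 135 115  96  90  85  79  79  78  87  88
   90  89  82  90 109 101  76]
 [ 66  71  77  84  89  94  98  97  96  91  80  78  66  58  58  57  67  86
   89  89  95 121 135 126  96]
 [ 63  69  74  79  88  93  93  91  89  79  61  56  48  48  48  46  43  71
   86  91  99 132 138 124 113]
 [ 63  66  70  77  87  90
[... 3188 characters left out ...]
57  48  47  54  53  51  39  43  55  94
   91  93  92  90  87  76  73]
 [ 74  92 127 130 122  99  87  83  59  44  40  45  43  42  37  39  55  84
   87  92  79  77  75  69  69]
 [101 106 115 114 105  96  86  70  48  40  46  46  48  50  56  52  64  67
   60  63  73  73  69  68  70]
 [113 112 112 110  93 104 103 112 126 132 134 140 147 149 143 140 131  87
   82  76  80  92 101 104 101]
 [111 111 112 111  96 111 123 130 139 147 151 154 160 161 157 151 145 126
   87  82  81 102 108 108 109]
 [111 111 114 109  93 115 126 137 142 148 152 155 162 160 156 153 149 137
   87  87  80  95 108 110 108]
 [112 112 109 108  92 115 128 136 143 148 151 154 163 160 157 153 149 136
   92  83  81  93 109 108 109]]
```

```bash
python3 steer.py '0 0 0 0 -1 1.5 0;0 0 0 0 -1 1.5 0;0 0 0 0 0 0 0;0 0 0 0 0 0 0;0 0 0 0 0 0 0' | sed -n 1,4p
python3 steer.py '0 0 0 0 0 0 0;0 0 0 0 0 0 0' | sed -n 1,4p
python3 - <<'E'
from h import *
P0=np.array([(647,106,223.)]); piv=np.array([0,247,150.])
print(proj("scene",P0),proj("top",P0))
fr={"raised":cv2.imread("pics/sc2f.png")}
def face(g,u,v):  # centroid of dark collar pixels near (u,v)
    w=g[v-8:v+9,u-8:u+9]; m=(w<76).astype(np.uint8); k,l,st,c=cv2.connectedComponentsWithStats(m)
    i=l[8,8] or 1+st[1:,4].argmax(); return c[i]+[u-8,v-8],st[i]
im=r.grab_frame("scene")[:,:,::-1]; cv2.imwrite("pics/scene5.png",im)
for n in("pics/scene4.png","pics/scene5.png"): print(n,face(cv2.imread(n,0),387,193))
rel=cv2.imread("pics/rel.png",0)[:,:400]; rel=cv2.resize(rel,(90,90),interpolation=cv2.INTER_AREA)
c,st=face(rel,40,48); print("raised",c+[355,135],st)
for th in(.24,.26,.28,.3,.32,.34): print(th,(proj("scene",Ro.from_rotvec([th,0,0]).apply(P0-piv)+piv)-proj("scene",P0)).round(2))
E
```

```text
clock: 18.42
eef_pos: [543.2, 27.8, 174.4]
tcp_rot: [3.14, 0.001, -3.122]
contact_force: [-2.9, 1.2, 11.5]
clock: 18.58
eef_pos: [543.2, 27.8, 174.4]
tcp_rot: [3.14, 0.001, -3.122]
contact_force: [-2.4, 1.9, 11.5]
[[394.71285619 185.35262603]] [[254.17831897 186.63508353]]
pics/scene4.png (array([387.25882353, 193.51764706]), array([ 3,  4, 11, 11, 85], dtype=int32))
pics/scene5.png (array([387.07692308, 193.91208791]), array([ 3,  4, 11, 11, 91], dtype=int32))
raised [396.20325203 184.67479675] [  3   3  14  14 123]
0.24 [[-7.05  8.58]]
0.26 [[-7.48  9.26]]
0.28 [[-7.9   9.93]]
0.3 [[-8.28 10.6 ]]
0.32 [[-8.64 11.26]]
0.34 [[-8.98 11.92]]
```

```bash
python3 steer.py '0 0 0 0 0 1 0;0 0 0 0 0 1 0;0 0 0 0 0 0 0;0 0 0 0 0 0 0;0 0 0 0 0 0 0' | sed -n 1,4p
python3 steer.py '0 0 0 0 0 0 0;0 0 0 0 0 0 0;0 0 0 0 0 0 0;0 0 0 0 0 0 0;0 0 0 0 0 0 0' | sed -n 1,4p
python3 -c "
from rig import r
print(r.sign_off())"
```

```text
clock: 19.05
eef_pos: [543.2, 27.8, 172.4]
tcp_rot: [3.14, 0.001, -3.122]
contact_force: [-2.1, 1.1, 11.8]
clock: 19.47
eef_pos: [543.2, 27.8, 172.4]
tcp_rot: [3.14, 0.001, -3.122]
contact_force: [-2.4, 1.4, 12.5]
the job is handed in; nothing more can be done
None
```

I handed the job in at about 19.5 s: the roller is in the saddles and released, and the hand is still holding the arm down at about 12 N, an estimated 0.30 rad and past the 0.245 click; I inferred the click from that angle, never saw the pawl drop in, and the hand-in returned no verdict.

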